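# Clamp the frame corner and hold the press key turned

### The job

Start the frame-corner press: swing the toggle clamp's red-gripped arm down until it rests fully in its catch, and only then take the blue-headed key out of its wooden block and push it, past the sticky pins, all the way into the brass lock of the grey key switch. Turn the key clockwise a quarter turn to its stop and finish while still gripping it there, because the lock springs back when let go. Leave the clamp shut, and leave the other things on the bench where they are.

Things in the scene. Friction and masses are not known exactly. Their poses are not given: they have to be found in the camera images.
- clamp_pivot (a point): The hinge axis of the toggle clamp, on the clamp's centre line, 60 mm above the bench. The clamp is bolted to a teak board (260 x 130 x 20 mm). Axes are the board's: z up, y along the hinge axis, and the shut arm runs along -x from here. The fork of the catch (two dark steel cheeks 18 mm apart, up to 64 mm above the bench) stands 70 to 86 mm from here along -x; a white resin frame corner lies on the board between fork and hinge, under the arm.
- red_grip (a point): Middle of the red vinyl grip at the free end of the clamp's steel arm, on the arm's axis, 140 mm from the hinge axis. The grip is a round bar 22 mm thick that spans 89 to 176 mm from the hinge axis. Its axes turn with the arm: x points from the grip to the hinge, z out of the arm's upper side (up when shut).
- clamp_arm (a joint): Swing of the clamp arm in rad: 0 = level, resting in its catch (a hard stop); grows as the grip rises (start 0.6 to 1.1, limit 1.3). The hinge is stiff: the arm stays where it is left; about 1 to 2 N at the grip moves it.
- key_switch: Grey key-switch box, 110 x 90 x 50 mm (along its own x, y, z), fixed on the bench; origin at the centre of its underside. The brass lock plug (45 mm across, keyway upright) is in the middle of its top; a small green lamp stands 13 mm above the top at x 42 mm, y 32 mm.
- keyway (a point): Centre of the keyway's mouth on the face of the brass plug, 52 mm above the bench. z up; x along the slot's long side; turns with the plug. The slot is 15.5 mm (x) by 6.5 mm (y) and 31 mm deep; its top 7 mm flare out by 4 mm on every side as a lead-in. Two sticky spring pins reach into the slot from its wide sides, 14 and 21 mm down: pushing the key past them takes about 3 to 12 N with friction; a little wiggling helps if it jams.
- plug (a joint): Turn of the lock plug in rad: 0 = at rest, grows clockwise seen from above, hard stop at 1.5 (a quarter turn). A spring turns it back to 0 when let go: 0.04 N m at rest, 0.12 N m at the stop.
- key_block: Dark wooden block, 65 x 50 x 40 mm (x, y, z), fixed on the bench, with an upright slot in its top (along its x) in which the key stands; origin at the centre of its underside.
- key: Big switch key, 60 g, standing upright in the block with its blade down. Origin: on its axis, at the underside of its round steel collar. z up; x along the blade's width. Below: steel blade 14 mm wide (x), 5 mm thick (y), 30 mm long, with a wedge tip. Collar: 32 mm across, 4 mm thick (z 0 to 4 mm). Above: flat blue plastic head 34 mm wide (x), 10 mm thick (y), from z 4 to 44 mm. The key fits either way round; fully in, the collar rests on the plug's face.
- spare_corner: White resin L-shaped frame corner, legs about 70 mm, 18 mm thick, loose; a bystander.
- wall_hook: Chrome wall hook, 60 x 24 mm plate, 43 mm high, loose; a bystander.
- point_driver: Bronze spring-loaded point driver, about 185 mm long, 30 mm high, lying loose; a bystander.
- glue: White glue bottle, 60 mm across, 150 mm tall, standing loose; a bystander.
- points_tin: Round steel tin, 64 mm across, 45 mm tall, loose; a bystander.
- moulding_offcut: Dark and gold piece of frame moulding, 200 x 35 x 22 mm, loose; a bystander.
Things that resemble listed ones, but are neither listed nor needed, are in the scene too. What is shaped like the key but purple is not meant. What is shaped like the key_switch but purple is not meant.

How it is judged:
On the way, in this order (a step that is already met when the one before it is completed fails the run):
1. the clamp arm rests in its catch, the key not yet in the lock (value of joint clamp_arm below 0.06 rad and distance between key and keyway above 0.05 m), for 0.2 s.
2. the key is fully in the lock, not yet turned far, clamp shut (z of key in the frame of keyway between -0.005 and 0.005 m and horizontal distance between key and keyway below 0.004 m and angle between key's own z axis and vertical below 0.15 rad and value of joint clamp_arm below 0.06 rad and value of joint plug below 0.5 rad), for 0.1 s.
At the end, for the whole second after the job is handed in: Clamp arm within 0.06 rad of shut; key fully in (collar within 5 mm of the plug's face, within 4 mm of its axis, within 0.15 rad of upright); plug turned more than 1.25 rad clockwise; the fingers still bear on the key with more than 2 N (z of key in the frame of keyway between -0.005 and 0.005 m and horizontal distance between key and keyway below 0.004 m and angle between key's own z axis and vertical below 0.15 rad and value of joint clamp_arm below 0.06 rad and value of joint plug above 1.25 rad and contact force between the fingers and key above 2 N); the arm keeps its last pose, push and grip.
It fails at once if a bystander is moved more than 30 mm (distance of any of spare_corner, wall_hook, point_driver, glue, points_tin, moulding_offcut from where it was at the start of the episode above 0.03 m).
It also fails if it takes over 72 s, if anything falls off the work surface, if the arm or the gripper's body presses on something with over 40 N, if the wrist force passes 120 N, or if a joint passes its speed limit or range.

### The arm

A 6-joint arm with a two-finger parallel gripper is mounted at the origin on the work surface. World frame = base frame: x ahead of the robot, y to its left, z up, the work surface at z = 0. Lengths are in m, angles in rad, forces in N, time in s.
With the tool pointing down it reaches from about 0.325 to 0.775 m from the base axis. Payload 5.5 kg.
Tool frame: the origin (TCP) lies at the very end of the fingers, on their centre line; the grasp point (between the pads) lies 19 mm behind it; z points along the fingers, y is the direction in which the jaws open and shut (so a half turn about z gives the same grasp; the last joint's range is limited). The gripper opens to 85 mm and grips with 20 to 120 N. Pads are 22 mm wide; open, the fingers measure 114 mm over their backs; the gripper's body (76 mm by 85 mm) begins 54 mm behind the grasp point. The pads swing forward as they close: fully open they stand 13 mm farther back than shut.
Start: joints at [-0.057, 0.091, 1.231, -0, 1.82, -0.057], TCP at [0.6, -0, 0.231] pointing down, gripper open.
Joint ranges: [-2.87, 2.87], [-0.86, 2.18], [0.17, 2.46], [-1.51, 4.65], [0.06, 2.69], [-2.65, 2.65]. Speed limits (rad/s): [2.57, 2.57, 3.01, 3.14, 3.14, 3.14].

### API

Orientations are given as [roll, pitch, yaw] about the fixed x, y, z axes, in that order (R = Rz(yaw) Ry(pitch) Rx(roll)).
In Python, from bench import * gives the robot as it stands.
- The arm moves only by the tool play_rows, never from a script. Its argument "deltas" is a list of rows, each an object of numbers: "rx", "ry", "rz": the turn, a rotation vector about the tool's x, y, z in degrees; "tx", "ty", "tz": the shift along the tool's x, y, z in m; "jaw": the finger opening in m, from 0 to 0.0854. In form: [{"rx": .., "ry": .., "rz": .., "tx": .., "ty": .., "tz": .., "jaw": ..}, ...]. A call has 1 to 12 rows; each row is the pose to reach, as a shift and turn from the pose measured when the call began, along the tool's axes at that moment; what a row does not reach only later rows make up. A row lasts 1/12 s, in which the tool goes at most 41.7 mm and 7.16 degrees, less where a joint would pass 70% of its speed; a pose out of reach is approached as far as the arm can. A call with a gripper value outside its range is refused whole. The fingers move at their own pace and stop on an object; "force" is the grip in N (left out, the last holds). Time passes only in rows, so rows that repeat a pose let the fingers close. It gives the time, the measured TCP pose, the force and the opening at its end, in the units of the state.
- sense(): the state, without advancing time (a new reading comes with each control period).
- read_camera(name): name is "scene" or "side" or "wrist"; returns (picture, depth): 384x512x3 uint8, blue, green, red; 384x512 float32, m along the optical axis (not along the pixel's ray), 0 where there is no reading.
- camera_model(name): a dict with "fx", "fy", "cx", "cy" (pixels), "xyz" and "rotation" of the camera in the world; the wrist camera has in their place "T_tool_cam" (4x4, takes a point from camera to tool coordinates, whose origin is the TCP and whose axes are the flange's). Camera axes: x right, y down, z forward; pixel columns grow to the right and rows downward; lengths in m; the calibration is good to about 2 mm. A picture is of the moment at which its call begins: read the wrist's pose just before it. camera_model takes no time and is no camera call.
- close_job(): hands the job in, once; it reports no verdict.
The state is a dict: "time_s": time; "joint_pos": joint angles; "qd": joint speeds; "joint_efforts": joint torques, N m; "eef_pos": TCP position; "ee_rot": TCP orientation; "force": force on the tool from outside, world axes, zero at the start; "ft_torque": the same for the moment, N m; "grip_width": opening from 0.0 (shut) to 1.0 (fully open).
Only numpy, scipy, OpenCV 4.12 (cv2) and the standard library are available. Lean on these libraries where they do the work, as an engineer would, in place of code of your own. Each camera call takes 0.05 s, during which the arm holds its last target.

## Working session

There is one attempt and no reset: what is moved stays moved. The work goes in short steps, Python scripts to look and compute and a tool call to move; the robot and the scene stay as the last step left them, time stands still between calls to the robot, and variables do not carry over. Pictures are saved under pics/ and viewed, and the job is handed in when it is done.

Besides the shell and the picture viewer there is one more tool, called after "Call:" as name(argument=value, ...) on one line, values as JSON. play_rows: Moves the arm, as the interface text tells. Its arguments: {"type":"object","properties":{"deltas":{"type":"array"},"force":{"type":"number"}},"required":["deltas"]}

```bash
mkdir -p pics; ls; python3 - <<'E'
from bench import *
import cv2,numpy as np
print(sense())
for n in("scene","side","wrist"):
    p,d=read_camera(n); cv2.imwrite(f"pics/{n}0.png",p); np.save(f"pics/{n}0.npy",d)
    print(n,camera_model(n), (d>0).mean())
E
```

```text
pics
{'time_s': 0.0, 'joint_pos': array([-5.67284640e-02,  9.18743137e-02,  1.23189823e+00, -1.42231179e-05,
        1.81979800e+00, -5.67058560e-02]), 'qd': array([-0.00075128, -0.00132525, -0.00013124,  0.00155523, -0.00058057,
        0.00087217]), 'joint_efforts': array([ 1.92109423e-03, -4.58737707e+01, -4.18019521e+01,  2.08830479e-04,
        1.19483890e-02, -1.60596358e-05]), 'eef_pos': array([ 5.99715002e-01, -7.37483844e-06,  2.30134646e-01]), 'ee_rot': array([-3.13961716e+00, -9.83285875e-05,  1.57077013e+00]), 'force': array([ 0.62237152, -1.67055848, -0.07865067]), 'ft_torque': array([ 0.03035171, -0.02771279, -0.00520962]), 'grip_width': 0.9972936776317005}
scene {'fx': 429.8643409688314, 'fy': 429.8643409688314, 'cx': 254.6398411364145, 'cy': 197.6831573841295, 'xyz': array([ 1.37210555, -0.09852264,  0.81775075]), 'rotation': array([-2.30025492,  0.00590321,  1.39243348])} 0.9960225423177084
side {'fx': 443.24145750520665, 'fy': 443.24145750520665, 'cx': 267.8952677737618, 'cy': 186.47186154856104, 'xyz': array([ 0.17103499, -1.00940948,  1.10416811]), 'rotation': array([-2.32010946e+00, -1.75725800e-03, -3.36990930e-01])} 0.9960784912109375
wrist {'fx': 310.41183085935734, 'fy': 310.41183085935734, 'cx': 253.3398841021882, 'cy': 193.26821340907287, 'T_tool_cam': array([[-6.30883395e-04, -9.44440450e-01, -3.28681972e-01,
         8.47901495e-02],
       [ 9.99998640e-01, -9.49416064e-05, -1.64662467e-03,
        -7.47089082e-04],
       [ 1.52393335e-03, -3.28682563e-01,  9.44439225e-01,
        -1.41701136e-01],
       [ 0.00000000e+00,  0.00000000e+00,  0.00000000e+00,
         1.00000000e+00]])} 0.9961140950520834
```

View pics/scene0.png

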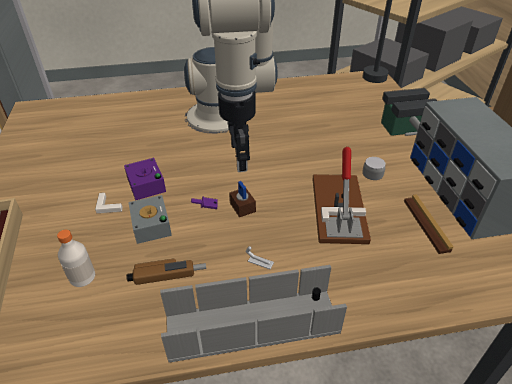

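View pics/side0.png

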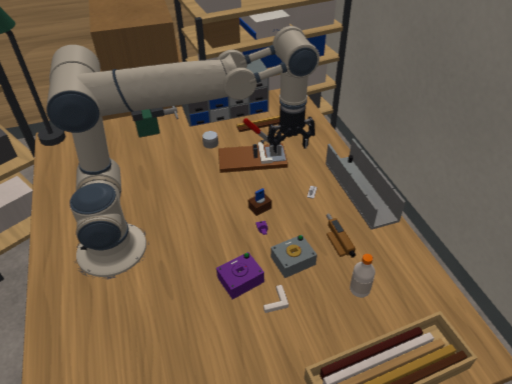

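View pics/wrist0.png

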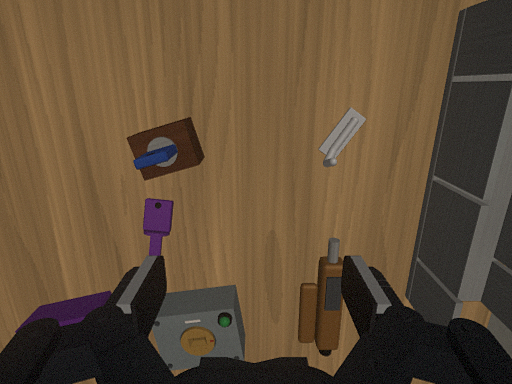

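The scene camera shows the clamp board at about (342,207) with its red grip raised at (347,165), the blue key in its block at (242,198) and the grey switch at (150,217). The purple decoys are at (145,177) and (205,202). Next I'll measure with colour masks and depth.

```bash
cat > h.py <<'E'
from bench import *
import cv2,numpy as np
from scipy.spatial.transform import Rotation as R
def pose(s=None):
    s=s or sense(); T=np.eye(4); T[:3,:3]=R.from_euler('xyz',s['ee_rot']).as_matrix(); T[:3,3]=s['eef_pos']; return T
def camT(n,Tt=None):
    c=camera_model(n)
    if n=='wrist': return c,(pose() if Tt is None else Tt)@c['T_tool_cam']
    T=np.eye(4); T[:3,:3]=R.from_euler('xyz',c['rotation']).as_matrix(); T[:3,3]=c['xyz']; return c,T
def cloud(n,d,Tt=None):
    c,T=camT(n,Tt); v,u=np.mgrid[:d.shape[0],:d.shape[1]]
    P=np.stack([(u-c['cx'])/c['fx']*d,(v-c['cy'])/c['fy']*d,d],-1)
    return P@T[:3,:3].T+T[:3,3]
def ray(n,uv,z,Tt=None):
    c,T=camT(n,Tt); uv=np.atleast_2d(uv).astype(float)
    r=np.c_[(uv[:,0]-c['cx'])/c['fx'],(uv[:,1]-c['cy'])/c['fy'],np.ones(len(uv))]@T[:3,:3].T
    return T[:3,3]+r*((z-T[2,3])/r[:,2])[:,None]
def look(n,name):
    T=pose(); p,d=read_camera(n); cv2.imwrite(f"pics/{name}.png",p); np.save(f"pics/{name}.npy",d); np.save(f"pics/{name}_T.npy",T); return p,d,T
def load(name): return cv2.imread(f"pics/{name}.png"),np.load(f"pics/{name}.npy")
E
python3 - <<'E'
from h import *
np.set_printoptions(precision=4,suppress=True)
for n in("scene","side","wrist"):
    p,d=load(n+'0'); C=cloud(n,d); h=cv2.cvtColor(p,cv2.COLOR_BGR2HSV)
    ok=(C[...,0]>.3)&(C[...,0]<.95)&(abs(C[...,1])<.5)&(C[...,2]<.3)&(d>0)
    print(n,'table z',np.median(C[ok][:,2]))
    def st(nm,m):
        m=m&ok
        if m.sum()<8: print(nm,m.sum());return
        Q=C[m]; print(nm,m.sum(),'med',np.median(Q,0),'lo',np.percentile(Q,3,0),'hi',np.percentile(Q,97,0))
    H,S,V=h[...,0],h[...,1],h[...,2]
    st('red',((H<5)|(H>174))&(S>150)&(V>90))
    st('blue',(H>108)&(H<122)&(S>150)&(V>60)&(C[...,0]<.75)&(C[...,1]<.15))
    st('brass',(H>12)&(H<28)&(S>100)&(C[...,2]>.035)&(C[...,2]<.07)&(C[...,1]<-.1))
    st('teak',(H<12)&(S>120)&(C[...,2]>.01)&(C[...,2]<.026)&(C[...,1]>.1))
    st('block',(H<12)&(S>80)&(C[...,2]>.03)&(C[...,2]<.046)&(C[...,1]<.1)&(V<110))
    st('greytop',(S<60)&(C[...,2]>.044)&(C[...,2]<.056)&(C[...,1]<-.1))
    st('green',(H>45)&(H<80)&(S>120)&(C[...,2]>.05)&(C[...,1]<0))
E
```

```text
scene table z 0.0002476099472203952
red 220 med [0.5665 0.2772 0.1653] lo [0.541  0.2674 0.1385] hi [0.5905 0.2881 0.1914]
blue 70 med [0.5152 0.0193 0.0725] lo [0.4935 0.0118 0.0478] hi [0.5208 0.0253 0.0847]
brass 170 med [ 0.527  -0.232   0.0511] lo [ 0.5092 -0.2497  0.0403] hi [ 0.5481 -0.2136  0.0537]
teak 1456 med [0.5608 0.2925 0.0186] lo [0.4397 0.202  0.0105] hi [0.7453 0.487  0.0222]
block 216 med [0.5212 0.0134 0.039 ] lo [ 0.4795 -0.0094  0.0317] hi [0.5383 0.0456 0.0422]
greytop 1254 med [ 0.5644 -0.2193  0.0494] lo [ 0.4758 -0.3911  0.0451] hi [ 0.9255 -0.1126  0.0549]
green 44 med [ 0.4794 -0.1985  0.0572] lo [ 0.385  -0.2109  0.052 ] hi [ 0.5727 -0.1889  0.0633]
side table z 0.0009191271882760255
red 35 med [0.5563 0.2722 0.1727] lo [0.5324 0.2644 0.1432] hi [0.5843 0.2832 0.1945]
blue 48 med [0.497  0.0132 0.0677] lo [0.4868 0.0067 0.0506] hi [0.5115 0.0197 0.0853]
brass 153 med [ 0.5268 -0.2309  0.0512] lo [ 0.5052 -0.2556  0.0383] hi [ 0.6431 -0.197   0.056 ]
teak 84 med [0.6551 0.4725 0.013 ] lo [0.5639 0.2243 0.0103] hi [0.735  0.4856 0.0196]
block 121 med [0.4905 0.0021 0.0395] lo [ 0.4697 -0.0145  0.0314] hi [0.5324 0.0296 0.0441]
greytop 873 med [ 0.5368 -0.2362  0.0497] lo [ 0.4705 -0.417   0.0449] hi [ 0.9162 -0.1276  0.0549]
green 23 med [ 0.3889 -0.2049  0.0592] lo [ 0.381  -0.2124  0.0538] hi [ 0.5642 -0.194   0.0666]
wrist table z -0.00011279940604344563
red 2
blue 366 med [0.5027 0.0194 0.0829] lo [0.4861 0.012  0.0509] hi [0.5162 0.026  0.0845]
brass 806 med [ 0.5247 -0.2347  0.0513] lo [ 0.5054 -0.2526  0.0435] hi [ 0.5455 -0.2114  0.0529]
teak 0
block 1007 med [0.508  0.022  0.0394] lo [ 0.4676 -0.0093  0.0357] hi [0.5336 0.0453 0.0408]
greytop 4074 med [ 0.5383 -0.2129  0.0494] lo [ 0.4739 -0.2743  0.045 ] hi [ 0.915  -0.1259  0.0539]
green 103 med [ 0.5628 -0.1913  0.0603] lo [ 0.555  -0.1968  0.0556] hi [ 0.6532 -0.0022  0.296 ]
```

```bash
python3 - <<'E'
import cv2
p=cv2.imread('pics/scene0.png'); cv2.imwrite('pics/sc_clamp.png',cv2.resize(p[130:260,290:400],None,fx=4,fy=4,interpolation=cv2.INTER_CUBIC))
p=cv2.imread('pics/side0.png'); cv2.imwrite('pics/si_clamp.png',cv2.resize(p[100:190,205:330],None,fx=5,fy=5,interpolation=cv2.INTER_CUBIC))
E
```

```text
(no output)
```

View pics/sc_clamp.png

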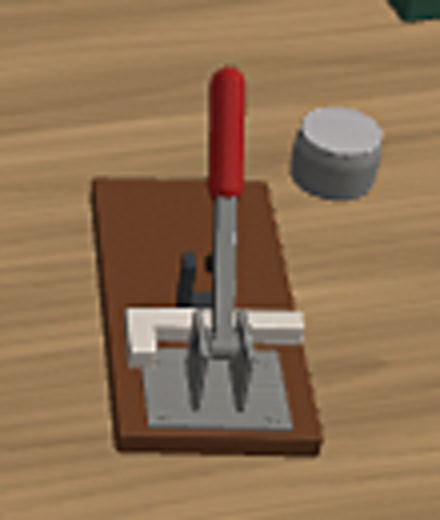

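View pics/si_clamp.png

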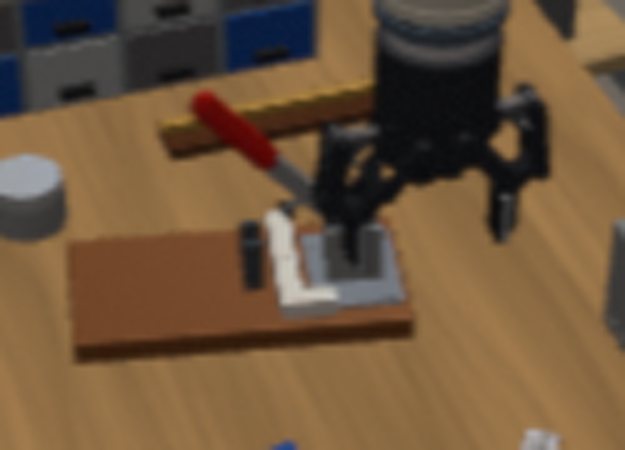

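The clamp crops show the shut arm swinging towards the robot (the scene camera's image top), with the fork at crop (195,280). The arm is up about 45°, and the tin is close by. Now I'll fit the poses.

```bash
python3 - <<'E'
from h import *
np.set_printoptions(precision=4,suppress=True)
def rect(P):
    r=cv2.minAreaRect((P[:,:2]*1000).astype(np.float32)); return r
for n in("scene","side","wrist"):
    p,d=load(n+'0'); C=cloud(n,d); h=cv2.cvtColor(p,cv2.COLOR_BGR2HSV); H,S,V=h[...,0].astype(int),h[...,1],h[...,2]
    X,Y,Z=C[...,0],C[...,1],C[...,2]
    def comp(m,big=True):
        k,l,s,_=cv2.connectedComponentsWithStats(m.astype(np.uint8)); i=1+np.argmax(s[1:,4]); return l==i
    print(n)
    m=(X>.4)&(X<.8)&(Y>.15)&(Y<.38)&(abs(Z-.02)<.006)
    if m.sum()>200:
        m=comp(m); print(' board',m.sum(),rect(C[m]))
    m=(X>.4)&(X<.62)&(Y<-.1)&(Y>-.32)&(abs(Z-.05)<.004)&(S<80)
    m=comp(m);print(' switch',m.sum(),rect(C[m]))
    b=(X>.4)&(X<.62)&(Y<-.1)&(Y>-.32)&(abs(Z-.051)<.006)&(S>100)&(H>10)&(H<30); b=comp(b); v,u=np.where(b)
    (cu,cv),ax,an=cv2.fitEllipse(cv2.convexHull(np.c_[u,v].astype(np.float32))); print(' brass',b.sum(),(cu,cv),ax,ray(n,(cu,cv),.052))
    m=(X>.44)&(X<.57)&(abs(Y-.02)<.06)&(abs(Z-.04)<.004)&(S>60); m=comp(m); print(' block',m.sum(),rect(C[m]))
    m=(X>.44)&(X<.57)&(abs(Y-.02)<.06)&(H>105)&(H<125)&(S>130); 
    m=comp(m);Q=C[m];t=Q[Q[:,2]>.08]; print(' key',m.sum(),'zmax',np.percentile(Q[:,2],95),rect(t) if len(t)>4 else'',t.mean(0))
    m=(X>.4)&(X<.8)&(Y>.15)&(Y<.38)&((H<5)|(H>174))&(S>150)&(V>70)&(Z>.1)
    if m.sum()>20:
        m=comp(m); Q=C[m]; c=Q.mean(0); dd=np.linalg.svd(Q-c,full_matrices=False)[2][0]; s=(Q-c)@dd
        print(' grip',m.sum(),c,dd,'elev',np.arcsin(abs(dd[2])),'ends',c+dd*s.min(),c+dd*s.max())
E
```

```text
scene
 board 1948 ((559.6990966796875, 277.4607238769531), (129.4356689453125, 264.1445617675781), 77.80260467529297)
 switch 830 ((527.8291015625, -232.440185546875), (115.98915100097656, 89.90862274169922), 8.351305961608887)
 brass 160 (147.92982482910156, 211.3970947265625) (12.298084259033203, 17.075387954711914) [[ 0.5299 -0.2317  0.052 ]]
 block 197 ((503.07147216796875, 18.22572898864746), (66.35871887207031, 50.567771911621094), 15.86853313446045)
 key 90 zmax 0.08415045338300618 ((503.529052734375, 17.06238555908203), (31.56435775756836, 9.032387733459473), 17.52959442138672) [0.5062 0.0183 0.0828]
 grip 253 [0.5665 0.2761 0.1642] [ 0.6538 -0.1407 -0.7435] elev 0.8382858319094935 ends [0.5396 0.2818 0.1947] [0.5923 0.2705 0.1348]
side
 board 1129 ((555.9714965820312, 275.9472351074219), (139.28598022460938, 259.3719787597656), 76.73211669921875)
 switch 670 ((524.6376953125, -234.55157470703125), (112.60247039794922, 93.9324722290039), 9.889357566833496)
 brass 133 (293.2261657714844, 250.3359832763672) (11.920133590698242, 14.445778846740723) [[ 0.5254 -0.2349  0.052 ]]
 b
[... 200 characters left out ...]
57, 8.421098709106445), 16.23296356201172) [0.5011 0.0148 0.0832]
 grip 92 [0.5579 0.2701 0.1647] [ 0.6598 -0.1262 -0.7407] elev 0.834168029099035 ends [0.5314 0.2751 0.1944] [0.5844 0.265  0.1349]
wrist
 switch 3259 ((524.4954833984375, -233.53103637695312), (110.8177261352539, 92.29564666748047), 8.514814376831055)
 brass 753 (197.39649963378906, 340.5900573730469) (29.044042587280273, 34.453433990478516) [[ 0.5249 -0.2307  0.052 ]]
 block 1881 ((500.0748291015625, 17.117403030395508), (65.91902160644531, 50.299686431884766), 16.234586715698242)
 key 481 zmax 0.08425900437998318 ((500.6709899902344, 18.005868911743164), (33.29338073730469, 9.375), 17.327844619750977) [0.5007 0.0182 0.0831]
```

Poses agree across the views. The board yaw is about −12.4°, the pivot is about (0.649, 0.255), and the arm is up about 0.84 rad. I'll move closed fingers above the grip.

Call:
play_rows(deltas=[{"tx": 0.04,"ty": -0.004,"rz": 6,"jaw": 0},{"tx": 0.08,"ty": -0.008,"rz": 12.4,"jaw": 0},{"tx": 0.12,"ty": -0.012,"rz": 12.4,"jaw": 0},{"tx": 0.16,"ty": -0.017,"rz": 12.4,"jaw": 0},{"tx": 0.2,"ty": -0.021,"rz": 12.4,"jaw": 0},{"tx": 0.24,"ty": -0.025,"rz": 12.4,"jaw": 0},{"tx": 0.272,"ty": -0.0285,"rz": 12.4,"jaw": 0},{"tx": 0.272,"ty": -0.0285,"rz": 12.4,"jaw": 0},{"tx": 0.272,"ty": -0.0285,"rz": 12.4,"jaw": 0},{"tx": 0.272,"ty": -0.0285,"rz": 12.4,"jaw": 0}], force=40)

```text
invalid input at $.deltas[0]: expected keys rx, ry, rz, tx, ty, tz, jaw
```

```bash
python3 - <<'E'
from h import *
a=look('wrist','w1')[0]; b=look('scene','s1')[0]
cv2.imwrite('pics/c1.png',cv2.hconcat([cv2.resize(b[60:260,250:450],(384,384),interpolation=cv2.INTER_CUBIC),cv2.resize(a,(400,300)).copy() if 0 else cv2.copyMakeBorder(cv2.resize(a,(400,300)),0,84,0,0,cv2.BORDER_CONSTANT)]))
print(sense())
E
```

```text
{'time_s': 0.25, 'joint_pos': array([-5.67147745e-02,  9.14966068e-02,  1.23124029e+00,  2.92626233e-06,
        1.81982932e+00, -5.66837637e-02]), 'qd': array([-1.95158174e-03, -1.75237147e-03, -3.45228664e-03,  1.80580041e-03,
        9.07868461e-05,  1.48471551e-03]), 'joint_efforts': array([-5.07137884e-04, -4.58129704e+01, -4.17607784e+01, -8.88367208e-05,
        6.37507866e-03, -9.32348735e-05]), 'eef_pos': array([ 5.99872674e-01, -2.44527209e-06,  2.30732395e-01]), 'ee_rot': array([-3.14062082e+00, -5.79877344e-05,  1.57076601e+00]), 'force': array([-0.2279757 ,  0.40922524, -0.45837101]), 'ft_torque': array([-0.014988  ,  0.0250946 , -0.00903873]), 'grip_width': 0.9951897351238723}
```

View pics/c1.png

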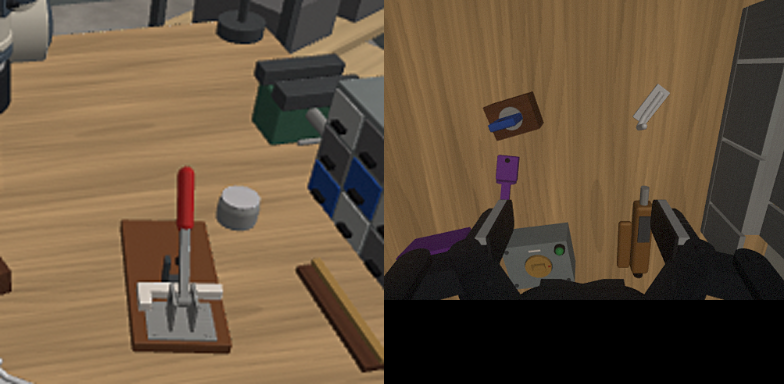

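The call was refused because every row needs all seven keys, so the arm has not moved. I'll send it again in full.

Call:
play_rows(deltas=[{"rx": 0,"ry": 0,"tz": 0,"tx": 0.04,"ty": -0.004,"rz": 6,"jaw": 0},{"rx": 0,"ry": 0,"tz": 0,"tx": 0.08,"ty": -0.008,"rz": 12.4,"jaw": 0},{"rx": 0,"ry": 0,"tz": 0,"tx": 0.12,"ty": -0.012,"rz": 12.4,"jaw": 0},{"rx": 0,"ry": 0,"tz": 0,"tx": 0.16,"ty": -0.017,"rz": 12.4,"jaw": 0},{"rx": 0,"ry": 0,"tz": 0,"tx": 0.2,"ty": -0.021,"rz": 12.4,"jaw": 0},{"rx": 0,"ry": 0,"tz": 0,"tx": 0.24,"ty": -0.025,"rz": 12.4,"jaw": 0},{"rx": 0,"ry": 0,"tz": 0,"tx": 0.272,"ty": -0.0285,"rz": 12.4,"jaw": 0},{"rx": 0,"ry": 0,"tz": 0,"tx": 0.272,"ty": -0.0285,"rz": 12.4,"jaw": 0},{"rx": 0,"ry": 0,"tz": 0,"tx": 0.272,"ty": -0.0285,"rz": 12.4,"jaw": 0},{"rx": 0,"ry": 0,"tz": 0,"tx": 0.272,"ty": -0.0285,"rz": 12.4,"jaw": 0}], force=40)

```text
time_s: 1.08
eef_pos: [0.5714, 0.2717, 0.2305]
ee_rot: [-3.141, 0.001, 1.355]
force: [-0.2, -0.2, 0.2]
grip_width: -0.0
```

```bash
python3 - <<'E'
from h import *
a=look('wrist','w2')[0]; b=look('scene','s2')[0]
cv2.imwrite('pics/c2.png',cv2.hconcat([cv2.resize(b[60:260,250:450],(384,384),interpolation=cv2.INTER_CUBIC),cv2.copyMakeBorder(cv2.resize(a,(400,300)),0,84,0,0,cv2.BORDER_CONSTANT)]))
s=sense();print({k:s[k] for k in('time_s','eef_pos','ee_rot','force','grip_width')})
E
```

```text
{'time_s': 1.1833, 'eef_pos': array([0.57173895, 0.27071628, 0.2308239 ]), 'ee_rot': array([-3.14083765e+00,  4.89901904e-04,  1.35278723e+00]), 'force': array([ 0.68471194, -1.39562688,  0.22979372]), 'grip_width': -0.0011366264011407425}
```

View pics/c2.png

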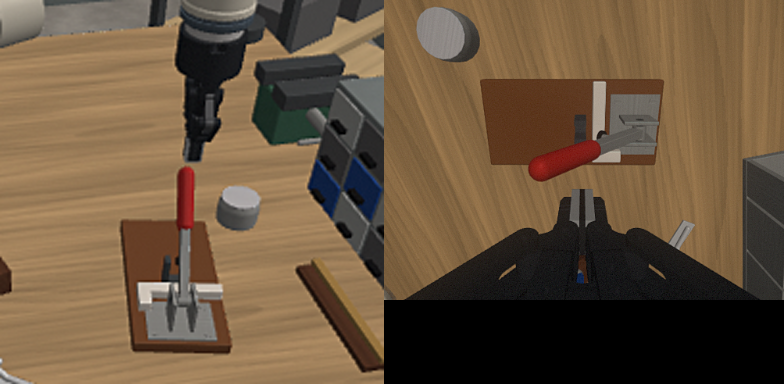

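Over the board, the wrist view shows the grip from (543,170) to (598,150), with the closed fingertips at (583,195). I'll refine the pivot from this view.

```bash
python3 - <<'E'
from h import *
np.set_printoptions(precision=4,suppress=True)
p,d=load('w2');T=np.load('pics/w2_T.npy');C=cloud('wrist',d,T);h=cv2.cvtColor(p,cv2.COLOR_BGR2HSV); H,S,V=h[...,0].astype(int),h[...,1],h[...,2]
X,Y,Z=C[...,0],C[...,1],C[...,2]
m=((H<5)|(H>174))&(S>150)&(V>70)&(Z>.1)&(Z<.22);Q=C[m];c=Q.mean(0);dd=np.linalg.svd(Q-c,full_matrices=False)[2][0];s=(Q-c)@dd
print('grip',c,dd,c+dd*s.min(),c+dd*s.max())
m=(abs(Z-.02)<.005)&(X<.8)&(Y>.1); k,l,st,_=cv2.connectedComponentsWithStats(m.astype(np.uint8)); m=l==1+np.argmax(st[1:,4])
print(cv2.minAreaRect((C[m][:,:2]*1000).astype(np.float32)))
m=(abs(Z-.062)<.006)&(V<80)&(X>.52)&(X<.62)&(Y>.2)&(Y<.35)&(S<80); print('fork',m.sum(),C[m].min(0),C[m].max(0))
m=(abs(Z-.07)<.03)&(X>.61)&(X<.72)&(Y>.2)&(Y<.32); print('pivot',m.sum(),np.percentile(C[m],5,0),np.percentile(C[m],95,0))
E
```

```text
grip [0.5567 0.282  0.1711] [-0.6822  0.1264  0.7202] [0.59   0.2758 0.136 ] [0.5339 0.2862 0.1952]
((556.6806640625, 277.9955749511719), (128.1925811767578, 259.80609130859375), 77.60507202148438)
fork 212 [0.5579 0.262  0.0562] [0.5787 0.2923 0.0657]
pivot 1401 [0.6205 0.2426 0.0484] [0.6624 0.2772 0.0945]
```

Call:
play_rows(deltas=[{"rx": 0,"ry": 0,"rz": 0,"tx": 0.004,"ty": 0.006,"tz": 0.03,"jaw": 0},{"rx": 0,"ry": 0,"rz": 0,"tx": 0.004,"ty": 0.006,"tz": 0.055,"jaw": 0},{"rx": 0,"ry": 0,"rz": 0,"tx": 0.004,"ty": 0.006,"tz": 0.07,"jaw": 0},{"rx": 0,"ry": 0,"rz": 0,"tx": 0.004,"ty": -0.002,"tz": 0.077,"jaw": 0},{"rx": 0,"ry": 0,"rz": 0,"tx": 0.004,"ty": -0.01,"tz": 0.084,"jaw": 0},{"rx": 0,"ry": 0,"rz": 0,"tx": 0.004,"ty": -0.017,"tz": 0.0905,"jaw": 0},{"rx": 0,"ry": 0,"rz": 0,"tx": 0.004,"ty": -0.017,"tz": 0.0905,"jaw": 0}], force=40)

```text
time_s: 1.77
eef_pos: [0.5551, 0.2769, 0.139]
ee_rot: [-3.139, 0.002, 1.351]
force: [-0.0, -0.3, -0.1]
grip_width: -0.001
```

```bash
python3 - <<'E'
from h import *
a=look('side','si3')[0]; b=look('scene','s3')[0]
cv2.imwrite('pics/c3.png',cv2.hconcat([cv2.resize(x,(384,384),interpolation=cv2.INTER_CUBIC) for x in (b[110:250,280:420],a[90:190,205:305])]))
E
```

```text
(no output)
```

View pics/c3.png

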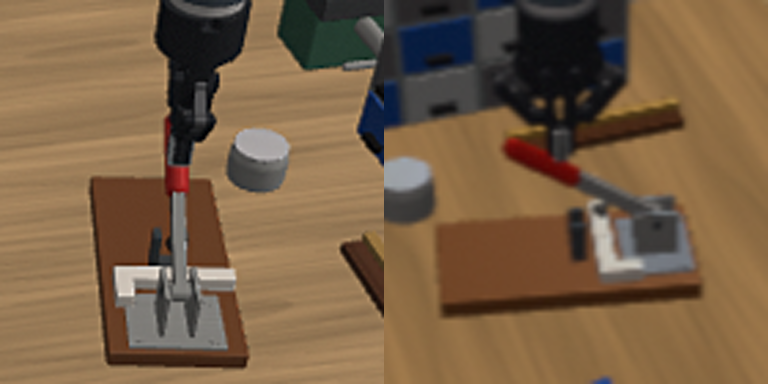

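The side view shows the arm pushed down to about 0.55 rad, with the fingertip resting on the grip at (560,150). I'll continue down.

Call:
play_rows(deltas=[{"rx": 0,"ry": 0,"rz": 0,"tx": -0.003,"ty": -0.008,"tz": 0.01,"jaw": 0},{"rx": 0,"ry": 0,"rz": 0,"tx": -0.003,"ty": -0.015,"tz": 0.02,"jaw": 0},{"rx": 0,"ry": 0,"rz": 0,"tx": -0.003,"ty": -0.021,"tz": 0.032,"jaw": 0},{"rx": 0,"ry": 0,"rz": 0,"tx": -0.003,"ty": -0.026,"tz": 0.0435,"jaw": 0},{"rx": 0,"ry": 0,"rz": 0,"tx": -0.003,"ty": -0.03,"tz": 0.056,"jaw": 0},{"rx": 0,"ry": 0,"rz": 0,"tx": -0.003,"ty": -0.032,"tz": 0.064,"jaw": 0},{"rx": 0,"ry": 0,"rz": 0,"tx": -0.003,"ty": -0.032,"tz": 0.068,"jaw": 0},{"rx": 0,"ry": 0,"rz": 0,"tx": -0.003,"ty": -0.032,"tz": 0.069,"jaw": 0}])

```text
time_s: 2.53
eef_pos: [0.5242, 0.2809, 0.0711]
ee_rot: [-3.14, 0.001, 1.351]
force: [-0.2, 0.4, -0.3]
grip_width: -0.002
```

```bash
python3 - <<'E'
from h import *
a=look('side','si4')[0]; b=look('scene','s4')[0]
cv2.imwrite('pics/c4.png',cv2.hconcat([cv2.resize(x,(384,384),interpolation=cv2.INTER_CUBIC) for x in (b[110:250,280:420],a[90:190,205:305])]))
E
```

```text
(no output)
```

View pics/c4.png

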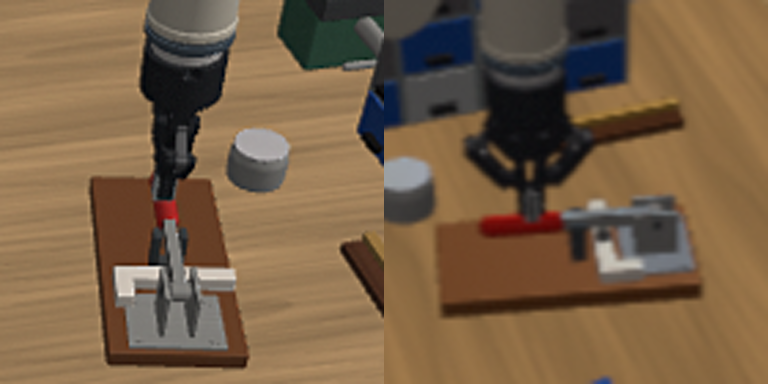

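The arm looks level, with the grip lying flat at (520,222). I'll press a few millimetres more until force builds, to be sure it reaches its stop.

Call:
play_rows(deltas=[{"rx": 0,"ry": 0,"rz": 0,"tx": 0,"ty": 0,"tz": 0.002,"jaw": 0},{"rx": 0,"ry": 0,"rz": 0,"tx": 0,"ty": 0,"tz": 0.003,"jaw": 0},{"rx": 0,"ry": 0,"rz": 0,"tx": 0,"ty": 0,"tz": 0.004,"jaw": 0},{"rx": 0,"ry": 0,"rz": 0,"tx": 0,"ty": 0,"tz": 0.004,"jaw": 0}])

```text
time_s: 2.97
eef_pos: [0.5255, 0.2813, 0.0708]
ee_rot: [3.139, -0.001, 1.351]
force: [-3.3, -0.8, 8.9]
grip_width: -0.0
```

The tip is blocked at z = 0.071 (exactly the shut height) with 9 N up, so the arm is on its stop. I'll lift, travel to above the key and turn the wrist.

Call:
play_rows(deltas=[{"rx": 0,"ry": 0,"rz": 0,"tx": 0,"ty": 0,"tz": -0.035,"jaw": 0},{"rx": 0,"ry": 0,"rz": 0,"tx": 0,"ty": 0,"tz": -0.07,"jaw": 0},{"rx": 0,"ry": 0,"rz": -7,"tx": -0.03,"ty": 0.004,"tz": -0.09,"jaw": 0},{"rx": 0,"ry": 0,"rz": -14,"tx": -0.06,"ty": 0.008,"tz": -0.1,"jaw": 0},{"rx": 0,"ry": 0,"rz": -21,"tx": -0.1,"ty": 0.012,"tz": -0.1,"jaw": 0.01},{"rx": 0,"ry": 0,"rz": -28,"tx": -0.14,"ty": 0.017,"tz": -0.1,"jaw": 0.02},{"rx": 0,"ry": 0,"rz": -35,"tx": -0.18,"ty": 0.022,"tz": -0.1,"jaw": 0.04},{"rx": 0,"ry": 0,"rz": -42,"tx": -0.22,"ty": 0.028,"tz": -0.1,"jaw": 0.045},{"rx": 0,"ry": 0,"rz": -49,"tx": -0.25,"ty": 0.032,"tz": -0.1,"jaw": 0.045},{"rx": 0,"ry": 0,"rz": -56,"tx": -0.2626,"ty": 0.033,"tz": -0.1,"jaw": 0.045},{"rx": 0,"ry": 0,"rz": -63,"tx": -0.2626,"ty": 0.033,"tz": -0.1,"jaw": 0.045},{"rx": 0,"ry": 0,"rz": -70,"tx": -0.2626,"ty": 0.033,"tz": -0.1,"jaw": 0.045}])

```text
time_s: 3.97
eef_pos: [0.5005, 0.0162, 0.1712]
ee_rot: [3.139, 0.003, 2.548]
force: [-0.2, -0.1, 0.8]
grip_width: 0.531
```

Call:
play_rows(deltas=[{"rx": 0,"ry": 0,"rz": -7,"tx": 0,"ty": 0,"tz": 0,"jaw": 0.045},{"rx": 0,"ry": 0,"rz": -14,"tx": 0,"ty": 0,"tz": 0,"jaw": 0.045},{"rx": 0,"ry": 0,"rz": -21,"tx": 0,"ty": 0,"tz": 0,"jaw": 0.045},{"rx": 0,"ry": 0,"rz": -28,"tx": 0,"ty": 0,"tz": 0,"jaw": 0.045},{"rx": 0,"ry": 0,"rz": -35,"tx": 0,"ty": 0,"tz": 0,"jaw": 0.045},{"rx": 0,"ry": 0,"rz": -42,"tx": 0,"ty": 0,"tz": 0,"jaw": 0.045},{"rx": 0,"ry": 0,"rz": -49,"tx": 0,"ty": 0,"tz": 0,"jaw": 0.045},{"rx": 0,"ry": 0,"rz": -49,"tx": 0,"ty": 0,"tz": 0,"jaw": 0.045},{"rx": 0,"ry": 0,"rz": -49,"tx": 0,"ty": 0,"tz": 0,"jaw": 0.045}])

```text
time_s: 4.72
eef_pos: [0.5006, 0.0161, 0.1715]
ee_rot: [-3.141, 0.004, -2.884]
force: [0.9, -0.5, -0.8]
grip_width: 0.525
```

```bash
python3 - <<'E'
from h import *
np.set_printoptions(precision=4,suppress=True)
s=sense();print(s['joint_pos'],s['eef_pos'],s['ee_rot'])
p,d,T=look('wrist','w5'); C=cloud('wrist',d,T); h=cv2.cvtColor(p,cv2.COLOR_BGR2HSV); H,S,V=h[...,0].astype(int),h[...,1],h[...,2]
X,Y,Z=C[...,0],C[...,1],C[...,2]
m=(X>.44)&(X<.57)&(abs(Y-.02)<.06)&(H>105)&(H<125)&(S>130)&(Z>.08)&(Z<.09);
v,u=np.where(m); r=cv2.minAreaRect((C[m][:,:2]*1000).astype(np.float32)); print('key depth',m.sum(),r)
P=ray('wrist',np.c_[u,v],.084,T); print('key ray',cv2.minAreaRect((P[:,:2]*1000).astype(np.float32)))
m=(X>.44)&(X<.57)&(abs(Y-.02)<.06)&(abs(Z-.04)<.003)&(S>60); print('block',cv2.minAreaRect((C[m][:,:2]*1000).astype(np.float32)))
a=look('side','si5')[0];look('scene','s5')
cv2.imwrite('pics/c5.png',cv2.hconcat([cv2.resize(x,(400,300),interpolation=cv2.INTER_CUBIC) for x in (p,a[90:180,205:325])]))
E
```

```text
[-0.0361 -0.1847  1.6036  0.0006  1.7184 -1.8643] [0.5006 0.0161 0.1715] [-3.141   0.0043 -2.8842]
key depth 462 ((499.15557861328125, 17.159957885742188), (32.18824005126953, 9.527887344360352), 16.398115158081055)
key ray ((498.38226318359375, 16.972946166992188), (32.64529037475586, 9.436116218566895), 15.18181324005127)
block ((500.21246337890625, 17.547075271606445), (65.74735260009766, 50.15172576904297), 16.007431030273438)
```

View pics/c5.png

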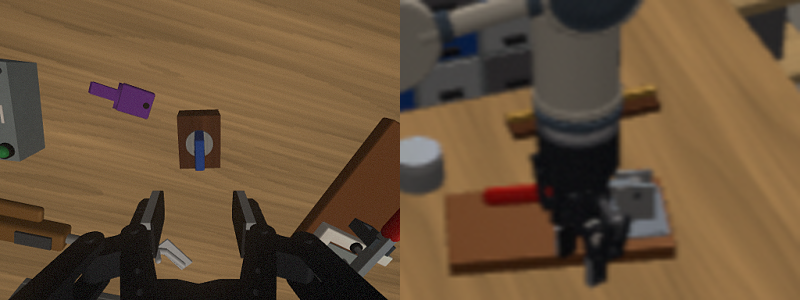

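The wrist view shows the blue key centred between the fingers at (199,150), and the clamp still lies shut in the side view. I'll descend and grip.

Call:
play_rows(deltas=[{"rx": 0,"ry": 0,"rz": -1.4,"tx": 0.0007,"ty": 0.0012,"tz": 0.03,"jaw": 0.045},{"rx": 0,"ry": 0,"rz": -1.4,"tx": 0.0007,"ty": 0.0012,"tz": 0.06,"jaw": 0.045},{"rx": 0,"ry": 0,"rz": -1.4,"tx": 0.0007,"ty": 0.0012,"tz": 0.085,"jaw": 0.045},{"rx": 0,"ry": 0,"rz": -1.4,"tx": 0.0007,"ty": 0.0012,"tz": 0.105,"jaw": 0.045},{"rx": 0,"ry": 0,"rz": -1.4,"tx": 0.0007,"ty": 0.0012,"tz": 0.118,"jaw": 0.045},{"rx": 0,"ry": 0,"rz": -1.4,"tx": 0.0007,"ty": 0.0012,"tz": 0.1235,"jaw": 0.045},{"rx": 0,"ry": 0,"rz": -1.4,"tx": 0.0007,"ty": 0.0012,"tz": 0.1235,"jaw": 0.045},{"rx": 0,"ry": 0,"rz": -1.4,"tx": 0.0007,"ty": 0.0012,"tz": 0.1235,"jaw": 0.045}])

```text
time_s: 5.53
eef_pos: [0.5006, 0.0172, 0.0488]
ee_rot: [-3.141, 0.005, -2.859]
force: [-0.2, -0.3, 1.1]
grip_width: 0.527
```

```bash
python3 - <<'E'
from h import *
p,d,T=look('wrist','w6');a=look('side','si6')[0];print(sense()['force'],sense()['eef_pos'])
cv2.imwrite('pics/c6.png',cv2.hconcat([cv2.resize(x,(400,300),interpolation=cv2.INTER_CUBIC) for x in (p,a[160:235,210:310])]))
E
```

```text
[-0.28487185  0.12254304 -0.06092067] [0.50112234 0.01719191 0.04966296]
```

View pics/c6.png

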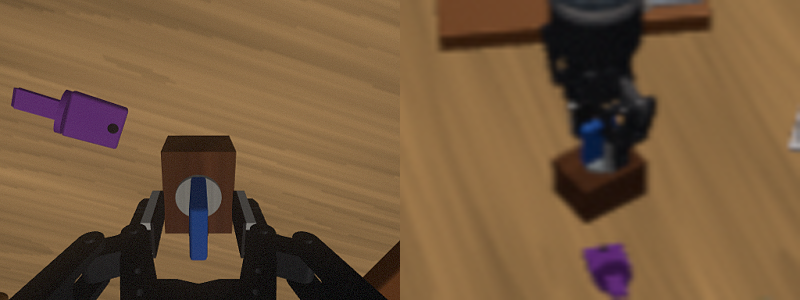

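The key sits between the open pads at (199,210). Closing now.

Call:
play_rows(deltas=[{"rx": 0,"ry": 0,"rz": 0,"tx": 0,"ty": 0,"tz": 0,"jaw": 0},{"rx": 0,"ry": 0,"rz": 0,"tx": 0,"ty": 0,"tz": 0,"jaw": 0},{"rx": 0,"ry": 0,"rz": 0,"tx": 0,"ty": 0,"tz": 0,"jaw": 0},{"rx": 0,"ry": 0,"rz": 0,"tx": 0,"ty": 0,"tz": 0,"jaw": 0},{"rx": 0,"ry": 0,"rz": 0,"tx": 0,"ty": 0,"tz": 0,"jaw": 0},{"rx": 0,"ry": 0,"rz": 0,"tx": 0,"ty": 0,"tz": 0,"jaw": 0},{"rx": 0,"ry": 0,"rz": 0,"tx": 0,"ty": 0,"tz": 0,"jaw": 0}], force=80)

```text
time_s: 6.22
eef_pos: [0.5018, 0.0172, 0.0509]
ee_rot: [-3.139, 0.009, -2.859]
force: [-0.3, -0.5, 6.5]
grip_width: 0.104
```

Call:
play_rows(deltas=[{"rx": 0,"ry": 0,"rz": 0,"tx": 0,"ty": 0,"tz": -0.015,"jaw": 0},{"rx": 0,"ry": 0,"rz": 0,"tx": 0,"ty": 0,"tz": -0.035,"jaw": 0},{"rx": 0,"ry": 0,"rz": 0,"tx": 0,"ty": 0,"tz": -0.065,"jaw": 0},{"rx": 0,"ry": 0,"rz": 0,"tx": 0,"ty": 0,"tz": -0.09,"jaw": 0},{"rx": 0,"ry": 0,"rz": 0,"tx": 0,"ty": 0,"tz": -0.09,"jaw": 0},{"rx": 0,"ry": 0,"rz": 0,"tx": 0,"ty": 0,"tz": -0.09,"jaw": 0}])

```text
time_s: 6.72
eef_pos: [0.5018, 0.0171, 0.1423]
ee_rot: [-3.139, 0.012, -2.859]
force: [-0.3, -0.4, -1.4]
grip_width: 0.106
```

```bash
python3 - <<'E'
from h import *
np.set_printoptions(precision=4,suppress=True)
p,d,T=look('wrist','w7');a=look('side','si7')[0];b=look('scene','s7')[0];s=sense();print(s['force'],s['eef_pos'],s['ee_rot'],s['grip_width'])
cv2.imwrite('pics/c7.png',cv2.hconcat([cv2.resize(x,(400,300),interpolation=cv2.INTER_CUBIC) for x in (p,a[130:220,210:330])]))
E
```

```text
[-0.0276 -0.5574 -0.4141] [0.5002 0.0172 0.1389] [-3.1404  0.0057 -2.859 ] 0.10438957470610619
```

View pics/c7.png

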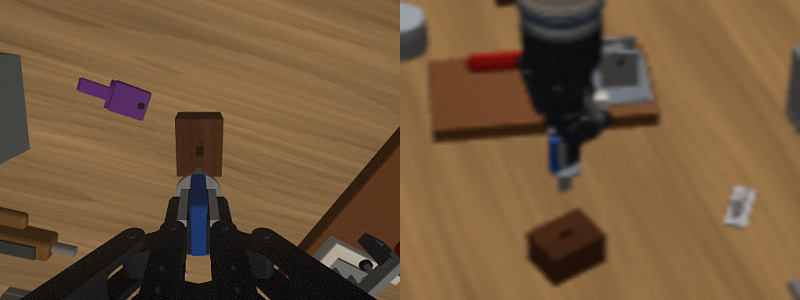

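The key is out of the block and held upright, and the empty slot is at (199,150). I'll move above the grey lock.

Call:
play_rows(deltas=[{"rx": 0,"ry": 0,"rz": 0,"tx": 0.005,"ty": -0.03,"tz": -0.01,"jaw": 0},{"rx": 0,"ry": 0,"rz": 2,"tx": 0.012,"ty": -0.065,"tz": -0.016,"jaw": 0},{"rx": 0,"ry": 0,"rz": 4,"tx": 0.018,"ty": -0.1,"tz": -0.016,"jaw": 0},{"rx": 0,"ry": 0,"rz": 6,"tx": 0.025,"ty": -0.135,"tz": -0.016,"jaw": 0},{"rx": 0,"ry": 0,"rz": 7.6,"tx": 0.031,"ty": -0.17,"tz": -0.016,"jaw": 0},{"rx": 0,"ry": 0,"rz": 7.6,"tx": 0.038,"ty": -0.205,"tz": -0.016,"jaw": 0},{"rx": 0,"ry": 0,"rz": 7.6,"tx": 0.043,"ty": -0.235,"tz": -0.016,"jaw": 0},{"rx": 0,"ry": 0,"rz": 7.6,"tx": 0.0457,"ty": -0.247,"tz": -0.016,"jaw": 0},{"rx": 0,"ry": 0,"rz": 7.6,"tx": 0.0457,"ty": -0.247,"tz": -0.016,"jaw": 0},{"rx": 0,"ry": 0,"rz": 7.6,"tx": 0.0457,"ty": -0.247,"tz": -0.016,"jaw": 0},{"rx": 0,"ry": 0,"rz": 7.6,"tx": 0.0457,"ty": -0.247,"tz": -0.016,"jaw": 0}])

```text
time_s: 7.78
eef_pos: [0.5248, -0.2315, 0.154]
ee_rot: [3.14, 0.005, -2.991]
force: [-0.1, 0.4, -0.9]
grip_width: 0.107
```

```bash
python3 - <<'E'
from h import *
np.set_printoptions(precision=4,suppress=True)
for i in range(2):
    s=sense();print(s['eef_pos'],s['ee_rot'])
    p,d,T=look('wrist','w8')
a=look('side','si8')[0]
C=cloud('wrist',d,T); h=cv2.cvtColor(p,cv2.COLOR_BGR2HSV); H,S,V=h[...,0].astype(int),h[...,1],h[...,2]
X,Y,Z=C[...,0],C[...,1],C[...,2]
b=(abs(X-.525)<.04)&(abs(Y+.232)<.04)&(Z<.06)&(Z>.01)&(S>90)&(H>10)&(H<30)
k,l,st,_=cv2.connectedComponentsWithStats(b.astype(np.uint8)); b=l==1+np.argmax(st[1:,4]); v,u=np.where(b)
hull=cv2.convexHull(np.c_[u,v].astype(np.float32)); e=cv2.fitEllipse(hull); print(e,ray('wrist',e[0],.052,T))
np.save('pics/b.npy',b)
y0,x0=int(e[0][1])-50,int(e[0][0])-65
cv2.imwrite('pics/c8.png',cv2.hconcat([cv2.resize(x,(400,300),interpolation=cv2.INTER_CUBIC) for x in (p,p[y0:y0+98,x0:x0+130])]))
cv2.imwrite('pics/c8b.png',cv2.resize(a[180:290,220:350],(650,550),interpolation=cv2.INTER_CUBIC))
m=(abs(Z-.05)<.003)&(S<80)&(abs(X-.525)<.09)&(abs(Y+.232)<.08); k,l,st,_=cv2.connectedComponentsWithStats(m.astype(np.uint8)); m=l==1+np.argmax(st[1:,4]);print(cv2.minAreaRect((C[m][:,:2]*1000).astype(np.float32)))
E
```

```text
[ 0.5248 -0.2315  0.154 ] [ 3.1404  0.0046 -2.9909]
[ 0.525  -0.2313  0.1544] [ 3.1409  0.0052 -2.9902]
((250.78868103027344, 191.27040100097656), (51.99405288696289, 53.669166564941406), 95.23153686523438) [[ 0.523  -0.2337  0.052 ]]
((524.5836791992188, -233.33074951171875), (110.41841125488281, 90.16393280029297), 8.19505786895752)
```

View pics/c8.png

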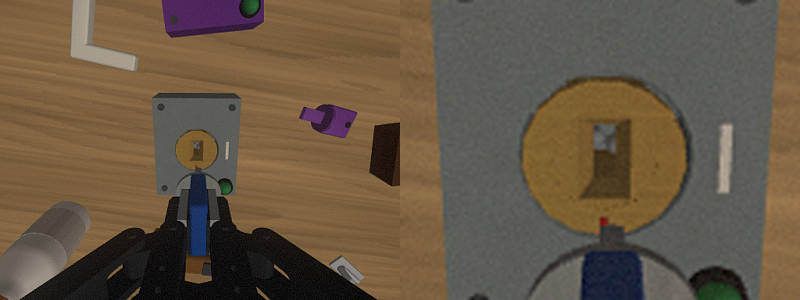

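View pics/c8b.png

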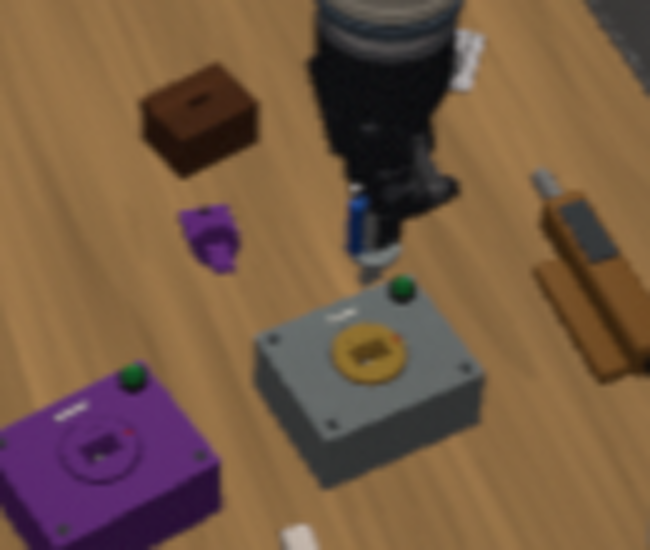

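The wrist view shows the brass plug at (197,150) and the keyway in the crop at (605,160). The blade sits just below it, turned the same way. I'll measure the key in the hand and the slot with the same camera.

```bash
python3 - <<'E'
from h import *
np.set_printoptions(precision=4,suppress=True)
p,d=load('w8');T=np.load('pics/w8_T.npy');C=cloud('wrist',d,T); L=(C-T[:3,3])@T[:3,:3]
h=cv2.cvtColor(p,cv2.COLOR_BGR2HSV); H,S,V=h[...,0].astype(int),h[...,1],h[...,2]
m=(H>105)&(H<125)&(S>120)&(abs(L[...,1])<.02)&(abs(L[...,0])<.05)
Q=L[m];z0=np.percentile(Q[:,2],2);print('head z range',z0,np.percentile(Q[:,2],98))
t=Q[Q[:,2]<z0+.004];print('head top',len(t),cv2.minAreaRect((t[:,:2]*1000).astype(np.float32)),t[:,2].mean())
# collar: grey, near z -.006
m=(S<60)&(V>120)&(abs(L[...,1])<.02)&(abs(L[...,0])<.03)&(L[...,2]<.0)&(L[...,2]>-.02); Q=L[m];print('collar',len(Q),Q.min(0),Q.max(0),np.median(Q,0))
# slot: dark in brass
b=np.load('pics/b.npy').astype(np.uint8); v,u=np.where(b>0); hull=cv2.convexHull(np.c_[u,v].astype(np.int32)); f=np.zeros_like(b);cv2.fillConvexPoly(f,hull,1)
f=cv2.erode(f,np.ones((5,5)))
vv=V[f>0];th=np.median(vv)*.85
sl=((f>0)&((V<th)|(S<90))).astype(np.uint8); sl=cv2.morphologyEx(sl,cv2.MORPH_OPEN,np.ones((3,3))); k,l,st,ce=cv2.connectedComponentsWithStats(sl); i=1+np.argmax(st[1:,4]);print('slot px',st[i],ce[i])
v,u=np.where(l==i); W=ray('wrist',np.c_[u,v],.052,T); Lt=(W-T[:3,3])@T[:3,:3]; print('slot tool',cv2.minAreaRect((Lt[:,:2]*1000).astype(np.float32)),'world',cv2.minAreaRect((W[:,:2]*1000).astype(np.float32)))
v,u=np.where(f>0);W=ray('wrist',np.c_[u,v],.052,T);print('plug',cv2.minEnclosingCircle((W[:,:2]*1000).astype(np.float32)))
Lt=(W-T[:3,3])@T[:3,:3];print('plug tool',cv2.minEnclosingCircle((Lt[:,:2]*1000).astype(np.float32)))
E
```

```text
head z range -0.08254587774496211 0.0021474862815287973
head top 111 ((15.26035213470459, -0.06340408325195312), (7.575761795043945, 37.79888916015625), 0.0742507055401802) -0.08207745410107004Traceback (most recent call last):
  File "<stdin>", line 9, in <module>
    return umr_minimum(a, axis, None, out, keepdims, initial, where)
ValueError: zero-size array to reduction operation minimum which has no identity
```

```bash
python3 - <<'E'
from h import *
np.set_printoptions(precision=4,suppress=True)
p,d=load('w8');T=np.load('pics/w8_T.npy');C=cloud('wrist',d,T); L=(C-T[:3,3])@T[:3,:3]
h=cv2.cvtColor(p,cv2.COLOR_BGR2HSV); H,S,V=h[...,0].astype(int),h[...,1],h[...,2]
m=(H>105)&(H<125)&(S>120)&(abs(L[...,1])<.012)&(abs(L[...,0])<.03)&(L[...,2]>-.05)
Q=L[m];print(len(Q),np.histogram(Q[:,2],bins=np.arange(-.05,.012,.004)))
zt=np.percentile(Q[:,2],5);t=Q[abs(Q[:,2]-zt)<.004];print('head top',len(t),cv2.minAreaRect((t[:,:2]*1000).astype(np.float32)),t[:,2].mean())
m=(S<70)&(abs(L[...,1])<.02)&(abs(L[...,0])<.03)&(L[...,2]<.02)&(L[...,2]>-.012)&(V>90);Q=L[m]
if len(Q): print('collar',len(Q),Q.min(0),Q.max(0),np.median(Q,0))
b=np.load('pics/b.npy').astype(np.uint8); v,u=np.where(b>0); hull=cv2.convexHull(np.c_[u,v].astype(np.int32)); f=np.zeros_like(b);cv2.fillConvexPoly(f,hull,1)
g=cv2.erode(f,np.ones((7,7)))
th=np.median(V[g>0])*.85
sl=((g>0)&((V<th)|(S<90))).astype(np.uint8); sl=cv2.morphologyEx(sl,cv2.MORPH_OPEN,np.ones((3,3))); k,l,st,ce=cv2.connectedComponentsWithStats(sl); i=1+np.argmax(st[1:,4]);print('slot px',st[i],ce[i])
for nm,mm in(('slot',l==i),('plug',f>0)):
    v,u=np.where(mm); W=ray('wrist',np.c_[u,v],.052,T); Lt=(W-T[:3,3])@T[:3,:3]
    for q in(W,Lt): q=(q[:,:2]*1000).astype(np.float32); print(nm,cv2.minAreaRect(q),cv2.minEnclosingCircle(q))
E
```

```text
2180 (array([   7,   10,    1,    6, 1446,  118,  108,   87,   89,   83,   63,
         59,   52,   50,    1]), array([-0.05 , -0.046, -0.042, -0.038, -0.034, -0.03 , -0.026, -0.022,
       -0.018, -0.014, -0.01 , -0.006, -0.002,  0.002,  0.006,  0.01 ]))
head top 1488 ((2.0481624603271484, 0.00734710693359375), (33.915252685546875, 9.87964153289795), 0.9802300930023193) -0.03186198629038842
collar 519 [ 0.0006 -0.0154 -0.0098] [0.0165 0.0157 0.0094] [0.009  0.0057 0.0078]
slot px [244 180  16  26 327] [253.0948 193.3639]
slot ((524.1432495117188, -232.9130096435547), (22.022581100463867, 12.650989532470703), 8.619385719299316) ((524.1826782226562, -232.90699768066406), 12.664331436157227)
slot ((1.6232175827026367, -1.5210208892822266), (22.02227020263672, 12.650983810424805), 0.05474304035305977) ((1.5833104848861694, -1.5210468769073486), 12.664205551147461)
plug ((523.8792114257812, -233.759765625), (44.8521614074707, 44.28767395019531), 8.6256103515625) ((523.5655517578125, -233.7604522705078), 23.2252254486084)
plug ((2.0119152069091797, -2.3182735443115234), (44.85154724121094, 44.287654876708984), 0.04816417768597603) ((2.3220858573913574, -2.271692991256714), 23.224973678588867)
```

The key head is at tool (2.0, 0.0) mm and the slot at about (1.9, −1.9) mm, with yaw matched to 0.1°. I'll shift ty −0.002 and descend to just above the mouth.

Call:
play_rows(deltas=[{"rx": 0,"ry": 0,"rz": 0,"tx": 0,"ty": -0.002,"tz": 0.015,"jaw": 0},{"rx": 0,"ry": 0,"rz": 0,"tx": 0,"ty": -0.002,"tz": 0.03,"jaw": 0},{"rx": 0,"ry": 0,"rz": 0,"tx": 0,"ty": -0.002,"tz": 0.045,"jaw": 0},{"rx": 0,"ry": 0,"rz": 0,"tx": 0,"ty": -0.002,"tz": 0.054,"jaw": 0},{"rx": 0,"ry": 0,"rz": 0,"tx": 0,"ty": -0.002,"tz": 0.054,"jaw": 0},{"rx": 0,"ry": 0,"rz": 0,"tx": 0,"ty": -0.002,"tz": 0.054,"jaw": 0}])

```text
time_s: 8.43
eef_pos: [0.5257, -0.2327, 0.1008]
ee_rot: [3.141, 0.005, -2.989]
force: [0.4, 0.2, -1.5]
grip_width: 0.106
```

```bash
python3 - <<'E'
from h import *
np.set_printoptions(precision=4,suppress=True)
p,d,T=look('wrist','w9');a=look('side','si9')[0];b=look('scene','s9')[0];s=sense();print(s['force'],s['eef_pos'],s['ee_rot'])
cv2.imwrite('pics/c9.png',cv2.hconcat([cv2.resize(x,(266,400),interpolation=cv2.INTER_CUBIC) for x in (p[100:280,193:313],a[200:290,255:315],b[150:240,115:175])]))
E
```

```text
[ 0.4019 -1.0917 -0.5273] [ 0.5265 -0.2335  0.1024] [-3.1402  0.0077 -2.9895]
```

View pics/c9.png

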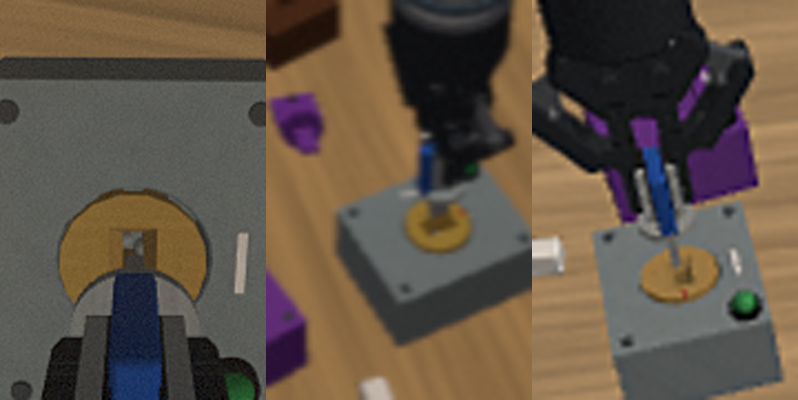

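The side and wrist crops look aligned, with the blade at (438,205) over the slot at (437,228). The scene crop hints at a small sideways offset, so I'll zoom in there.

```bash
python3 - <<'E'
from h import *
b=cv2.imread('pics/s9.png');b0=cv2.imread('pics/s2.png')
r=lambda x:cv2.resize(x[195:225,130:170],(400,300),interpolation=cv2.INTER_NEAREST)
cv2.imwrite('pics/c10.png',cv2.hconcat([r(b),r(b0)]))
T=np.load('pics/w9_T.npy')
c,Tc=camT('scene')
def proj(P): q=(np.array(P)-Tc[:3,3])@Tc[:3,:3]; return q[:2]/q[2]*c['fx']+[c['cx'],c['cy']]
for n,l in(('key tip',(.002,0,.042)),('key origin',(.002,0,.012))): print(n,proj(T[:3,3]+T[:3,:3]@np.array(l)))
for P in((.524,-.2335,.052),(.5299,-.2317,.052)): print(P,proj(P))
E
```

```text
key tip [146.99730252 207.9858976 ]
key origin [144.94242912 199.32766697]
(0.524, -0.2335, 0.052) [147.24490839 209.94310658]
(0.5299, -0.2317, 0.052) [147.93832146 211.39750578]
```

View pics/c10.png

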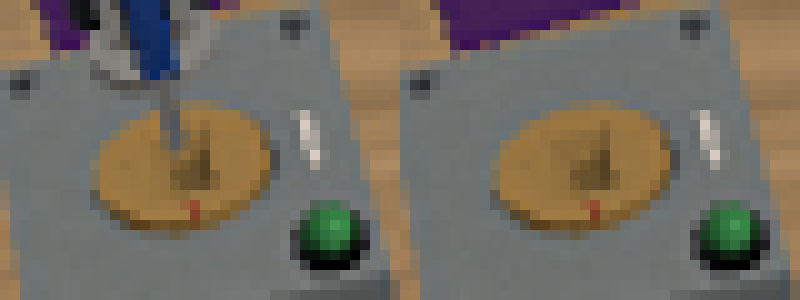

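The plug centre is at crop (183,164). The blade tip at (176,150), allowing for lean and height, is over it within about 2 mm, inside the 4 mm lead-in. I'll insert in steps.

Call:
play_rows(deltas=[{"rx": 0,"ry": 0,"rz": 0,"tx": 0.001,"ty": 0,"tz": 0.004,"jaw": 0},{"rx": 0,"ry": 0,"rz": 0,"tx": 0.001,"ty": 0,"tz": 0.008,"jaw": 0},{"rx": 0,"ry": 0,"rz": 0,"tx": 0.001,"ty": 0,"tz": 0.012,"jaw": 0},{"rx": 0,"ry": 0,"rz": 0,"tx": 0.001,"ty": 0,"tz": 0.016,"jaw": 0},{"rx": 0,"ry": 0,"rz": 0,"tx": 0.001,"ty": 0,"tz": 0.018,"jaw": 0},{"rx": 0,"ry": 0,"rz": 0,"tx": 0.001,"ty": 0,"tz": 0.018,"jaw": 0}])

```text
time_s: 9.08
eef_pos: [0.5253, -0.2334, 0.0834]
ee_rot: [-3.141, 0.007, -2.99]
force: [-0.4, 0.9, -0.9]
grip_width: 0.104
```

No resistance with the tip about 10 mm below the face, so it is in the slot. Now I'll push past the pins.

Call:
play_rows(deltas=[{"rx": 0,"ry": 0,"rz": 0,"tx": 0,"ty": 0,"tz": 0.003,"jaw": 0},{"rx": 0,"ry": 0,"rz": 0,"tx": 0,"ty": 0,"tz": 0.006,"jaw": 0},{"rx": 0,"ry": 0,"rz": 0,"tx": 0,"ty": 0,"tz": 0.009,"jaw": 0},{"rx": 0,"ry": 0,"rz": 0,"tx": 0,"ty": 0,"tz": 0.012,"jaw": 0},{"rx": 0,"ry": 0,"rz": 0,"tx": 0,"ty": 0,"tz": 0.014,"jaw": 0},{"rx": 0,"ry": 0,"rz": 0,"tx": 0,"ty": 0,"tz": 0.015,"jaw": 0},{"rx": 0,"ry": 0,"rz": 0,"tx": 0,"ty": 0,"tz": 0.015,"jaw": 0}], force=100)

```text
time_s: 9.67
eef_pos: [0.5256, -0.2332, 0.0682]
ee_rot: [-3.141, 0.007, -2.989]
force: [1.4, -0.1, -0.4]
grip_width: 0.101
```

Call:
play_rows(deltas=[{"rx": 0,"ry": 0,"rz": 0,"tx": 0,"ty": 0,"tz": 0.003,"jaw": 0},{"rx": 0,"ry": 0,"rz": 0,"tx": 0,"ty": 0,"tz": 0.006,"jaw": 0},{"rx": 0,"ry": 0,"rz": 0,"tx": 0,"ty": 0,"tz": 0.008,"jaw": 0},{"rx": 0,"ry": 0,"rz": 0,"tx": 0,"ty": 0,"tz": 0.008,"jaw": 0}])

```text
time_s: 10.0
eef_pos: [0.5259, -0.2333, 0.0628]
ee_rot: [-3.14, 0.008, -2.989]
force: [-5.3, 2.6, 15.1]
grip_width: 0.104
```

```bash
python3 - <<'E'
from h import *
np.set_printoptions(precision=4,suppress=True)
p,d,T=look('wrist','w11');a=look('side','si11')[0];b=look('scene','s11')[0];s=sense();print(s['force'],s['eef_pos'],s['ee_rot'])
cv2.imwrite('pics/c11.png',cv2.hconcat([cv2.resize(x,(266,400),interpolation=cv2.INTER_CUBIC) for x in (p[100:280,193:313],a[200:290,255:315],b[150:240,115:175])]))
C=cloud('wrist',d,T); L=(C-T[:3,3])@T[:3,:3]
h=cv2.cvtColor(p,cv2.COLOR_BGR2HSV); H,S,V=h[...,0].astype(int),h[...,1],h[...,2]
m=(H>105)&(H<125)&(S>120)&(abs(L[...,1])<.012)&(abs(L[...,0])<.03)&(L[...,2]>-.05)
Q=L[m];zt=np.percentile(Q[:,2],10);k=abs(Q[:,2]-zt)<.004;t=Q[k];print('head top',cv2.minAreaRect((t[:,:2]*1000).astype(np.float32)),np.median(t[:,2]),'world z',np.median(C[m][k][:,2]))
E
```

```text
[-4.6183  2.3743 14.0207] [ 0.5259 -0.2333  0.0628] [-3.1403  0.0085 -2.9894]
head top ((1.9391508102416992, 0.03865337371826172), (34.00993728637695, 9.568390846252441), 0.23345457017421722) -0.03193975830739058 world z 0.09472132547747425
```

View pics/c11.png

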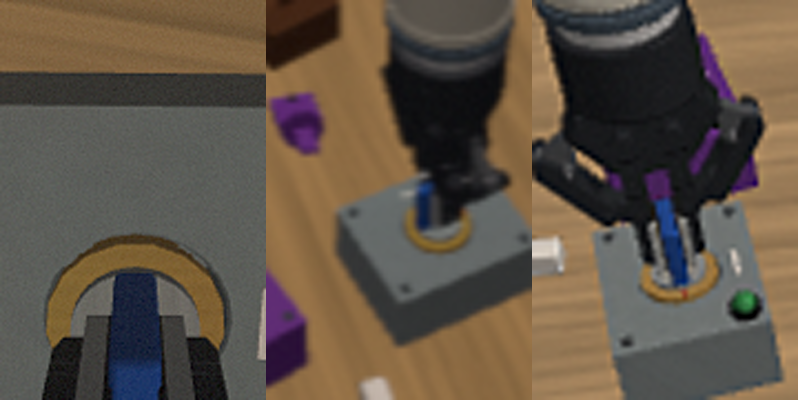

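The head top is at z = 0.0947, which puts the collar at 0.051 on the plug's face. With 14 N of reaction and the brass ring centred around the collar, it is seated. I'll turn clockwise (+rz about the down-pointing tool z), pivoting on the key axis 2 mm off the TCP.

Call:
play_rows(deltas=[{"rx": 0,"ry": 0,"rz": 5,"tx": 0,"ty": -0.0002,"tz": 0.0005,"jaw": 0},{"rx": 0,"ry": 0,"rz": 10,"tx": 0,"ty": -0.0003,"tz": 0.0005,"jaw": 0},{"rx": 0,"ry": 0,"rz": 15,"tx": 0.0001,"ty": -0.0005,"tz": 0.0005,"jaw": 0},{"rx": 0,"ry": 0,"rz": 20,"tx": 0.0001,"ty": -0.0007,"tz": 0.0005,"jaw": 0},{"rx": 0,"ry": 0,"rz": 25,"tx": 0.0002,"ty": -0.0008,"tz": 0.0005,"jaw": 0},{"rx": 0,"ry": 0,"rz": 30,"tx": 0.0003,"ty": -0.001,"tz": 0.0005,"jaw": 0},{"rx": 0,"ry": 0,"rz": 35,"tx": 0.0004,"ty": -0.0011,"tz": 0.0005,"jaw": 0},{"rx": 0,"ry": 0,"rz": 40,"tx": 0.0005,"ty": -0.0013,"tz": 0.0005,"jaw": 0}], force=110)

```text
time_s: 10.82
eef_pos: [0.5258, -0.2338, 0.0629]
ee_rot: [3.136, 0.007, 2.592]
force: [-0.3, 4.2, 7.6]
grip_width: 0.097
```

```bash
python3 - <<'E'
from h import *
np.set_printoptions(precision=4,suppress=True)
p,d,T=look('wrist','w12');s=sense();print(s['force'],s['ft_torque'],s['eef_pos'],s['ee_rot'],s['joint_pos'][5])
C=cloud('wrist',d,T); L=(C-T[:3,3])@T[:3,:3]
h=cv2.cvtColor(p,cv2.COLOR_BGR2HSV); H,S,V=h[...,0].astype(int),h[...,1],h[...,2]
m=(H>105)&(H<125)&(S>120)&(abs(L[...,1])<.012)&(abs(L[...,0])<.03)&(L[...,2]>-.05)
Q=L[m];zt=np.percentile(Q[:,2],10);k=abs(Q[:,2]-zt)<.004;t=Q[k];print('head top',cv2.minAreaRect((t[:,:2]*1000).astype(np.float32)),'z',np.median(C[m][k][:,2]),cv2.minAreaRect((C[m][k][:,:2]*1000).astype(np.float32)))
E
```

```text
[-1.3719  4.8074  6.7864] [0.5715 0.167  0.0474] [ 0.5258 -0.2337  0.0629] [3.1355 0.0069 2.5865] -1.4967933293358704
head top ((1.3646659851074219, 0.5683507919311523), (11.332148551940918, 34.628875732421875), 88.73764038085938) z 0.09484486688939661 ((524.675537109375, -232.62353515625), (11.295135498046875, 34.623661041259766), 59.76689147949219)
```

It has turned 40° smoothly, with the collar still at height. I'll carry on to the stop.

Call:
play_rows(deltas=[{"rx": 0,"ry": 0,"rz": 6,"tx": 0,"ty": -0.0002,"tz": 0.0005,"jaw": 0},{"rx": 0,"ry": 0,"rz": 12,"tx": 0.0001,"ty": -0.0003,"tz": 0.0005,"jaw": 0},{"rx": 0,"ry": 0,"rz": 18,"tx": 0.0002,"ty": -0.0005,"tz": 0.0005,"jaw": 0},{"rx": 0,"ry": 0,"rz": 24,"tx": 0.0003,"ty": -0.0007,"tz": 0.0005,"jaw": 0},{"rx": 0,"ry": 0,"rz": 30,"tx": 0.0004,"ty": -0.0009,"tz": 0.0005,"jaw": 0},{"rx": 0,"ry": 0,"rz": 36,"tx": 0.0005,"ty": -0.001,"tz": 0.0005,"jaw": 0},{"rx": 0,"ry": 0,"rz": 42,"tx": 0.0006,"ty": -0.0012,"tz": 0.0005,"jaw": 0},{"rx": 0,"ry": 0,"rz": 47,"tx": 0.0007,"ty": -0.0013,"tz": 0.0005,"jaw": 0},{"rx": 0,"ry": 0,"rz": 49,"tx": 0.0008,"ty": -0.0013,"tz": 0.0005,"jaw": 0},{"rx": 0,"ry": 0,"rz": 49,"tx": 0.0008,"ty": -0.0013,"tz": 0.0005,"jaw": 0}])

```text
time_s: 11.7
eef_pos: [0.5253, -0.2339, 0.063]
ee_rot: [3.13, -0.0, 1.731]
force: [3.0, 3.5, 5.5]
grip_width: 0.1
```

```bash
cat > chk.py <<'E'
from h import *
import sys
nm=sys.argv[1]
np.set_printoptions(precision=4,suppress=True)
p,d,T=look('wrist','w'+nm);s=sense();print(s['time_s'],s['force'],s['ft_torque'],s['eef_pos'],s['ee_rot'],s['grip_width'])
C=cloud('wrist',d,T); L=(C-T[:3,3])@T[:3,:3]
h=cv2.cvtColor(p,cv2.COLOR_BGR2HSV); H,S,V=h[...,0].astype(int),h[...,1],h[...,2]
m=(H>105)&(H<125)&(S>120)&(abs(L[...,1])<.012)&(abs(L[...,0])<.03)&(L[...,2]>-.05)
Q=L[m];zt=np.percentile(Q[:,2],10);k=abs(Q[:,2]-zt)<.004;t=Q[k];print('head top',cv2.minAreaRect((t[:,:2]*1000).astype(np.float32)),'z',np.median(C[m][k][:,2]),cv2.minAreaRect((C[m][k][:,:2]*1000).astype(np.float32)))
a=look('side','si'+nm)[0];b=look('scene','s'+nm)[0]
cv2.imwrite('pics/c'+nm+'.png',cv2.hconcat([cv2.resize(x,(266,400),interpolation=cv2.INTER_CUBIC) for x in (p[100:280,193:313],b[150:240,115:175],b[140:245,305:375])]))
E
python3 chk.py 13
```

```text
11.75 [2.3302 2.9329 5.5503] [ 0.4107 -0.4989  0.1132] [ 0.5253 -0.2339  0.063 ] [ 3.1302 -0.0002  1.733 ] 0.10278432642226272
head top ((1.1438369750976562, -0.0040435791015625), (10.97755241394043, 33.95306396484375), 88.68404388427734) z 0.09496302387090716 ((524.7638549804688, -232.818359375), (10.910608291625977, 33.95199966430664), 10.477086067199707)
```

View pics/c13.png

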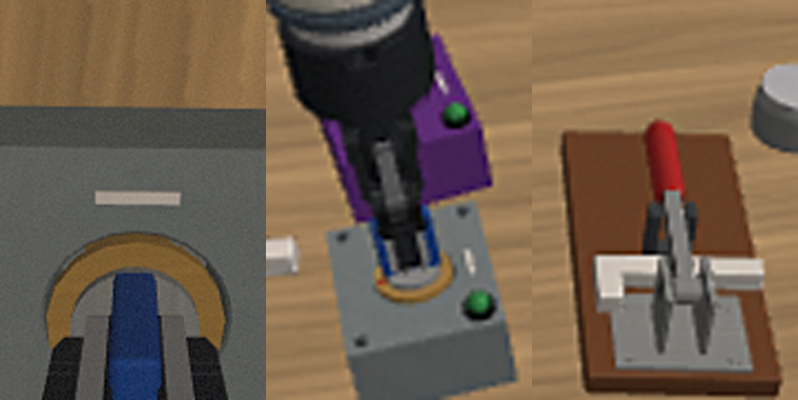

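The red plug mark has swung a quarter turn to crop (383,282), the head is turned about 88°, and the clamp arm lies in its fork. I'll check the clamp angle numerically and confirm the bystanders haven't moved before handing in.

```bash
python3 - <<'E'
from h import *
np.set_printoptions(precision=4,suppress=True)
p,d=load('s13');C=cloud('scene',d);h=cv2.cvtColor(p,cv2.COLOR_BGR2HSV); H,S,V=h[...,0].astype(int),h[...,1],h[...,2]
X,Y,Z=C[...,0],C[...,1],C[...,2]
m=((H<5)|(H>174))&(S>150)&(V>70)&(X>.4)&(X<.65)&(Y>.2)&(Y<.35)&(Z>.03);Q=C[m];c=Q.mean(0);dd=np.linalg.svd(Q-c,full_matrices=False)[2][0];print('grip',m.sum(),c,dd,np.percentile(Q[:,2],[50,90]))
p0=cv2.imread('pics/scene0.png'); df=(cv2.absdiff(p,p0).max(2)>45).astype(np.uint8); df=cv2.morphologyEx(df,cv2.MORPH_OPEN,np.ones((3,3)))
k,l,st,ce=cv2.connectedComponentsWithStats(df); print([list(map(int,s)) for s in st[1:] if s[4]>15])
s=sense();print(s['time_s'],s['force'],s['joint_pos'])
E
```

```text
grip 144 [0.5223 0.2848 0.0679] [ 0.9758 -0.218  -0.0188] [0.0685 0.071 ]
[[192, 0, 18, 36, 299], [240, 0, 14, 9, 95], [271, 0, 4, 17, 61], [211, 20, 59, 54, 910], [260, 21, 9, 12, 96], [162, 30, 4, 4, 16], [135, 33, 36, 40, 900], [214, 37, 17, 14, 166], [123, 50, 9, 13, 60], [172, 59, 13, 11, 104], [219, 59, 17, 15, 159], [80, 63, 74, 46, 1303], [185, 67, 4, 13, 42], [267, 66, 8, 19, 119], [196, 71, 7, 8, 35], [154, 74, 4, 6, 20], [190, 91, 5, 4, 18], [92, 92, 44, 56, 1012], [218, 92, 10, 11, 81], [219, 93, 46, 79, 1540], [266, 92, 7, 9, 54], [84, 96, 6, 6, 25], [129, 126, 11, 12, 112], [115, 143, 38, 51, 1053], [336, 147, 15, 57, 465], [237, 181, 11, 19, 145], [139, 196, 15, 19, 188]]
11.85 [3.4991 2.8236 5.2409] [-0.4823  0.0486  1.574   0.007   1.51   -0.6455]
```

The grip tilts about 0.02 rad, so the clamp is shut. The only image changes are the robot, the clamp arm, the key and the plug. Handing in.

```bash
python3 -c "
from bench import *
print(close_job())"
```

```text
the job is handed in; nothing more can be done
None
```

I shut the clamp, pushed the blue-headed key fully into the grey switch's lock and turned it clockwise to its stop. I handed in at about 11.9 s, still gripping it at a 110 N setting. The hand-in gives no verdict, so these are my own last checks:

- **Clamp:** the arm was pressed down until it stopped at the height expected for shut. A late camera check put it at about 0.02 rad, against a limit of 0.06.
- **Key fully in:** the collar measured within about 1.3 mm of the plug's face, and the key's centre was about 1 mm from where I had measured the plug's axis. Before turning it pushed back with about 14 N, and the tool was within about 0.01 rad of vertical.
- **Turn:** the camera shows the key head turned about 88° and the wrist about 89°, slightly past the 86° stop. That is within measuring error plus a little give, and the plug's red mark moved a quarter turn.
- **Bystanders:** comparing first and last scene pictures, only the robot, clamp arm, key and plug had changed.

**Problems and disagreements:**
- My first move call was refused because its rows lacked some keys; nothing moved.
- The scene and side cameras' estimates of the lock position differed from the wrist camera's by up to about 6 mm. I used the wrist camera, and the key went in without catching.

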